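Load the light display tray in balance

ROBOT

A 6-joint arm with a two-finger parallel gripper is mounted at the origin on a cart in front of the work surface, level with it; the furniture and walls round the work are solid. World frame = base frame: x ahead of the robot, y to its left, z up, the work surface at z = 0. Lengths are in mm, angles in rad, forces in N, time in s.
With the tool pointing down it reaches from about 350 to 975 mm from the base axis. Payload 7.1 kg.
Tool frame: the origin (TCP) lies midway between the tips of the shut fingers; the grasp point (between the pads) lies pinch_z behind it (pinch_z is the distance from the TCP to the grasp point, in mm); z points along the fingers, y is the line along which they close (so a half turn about z gives the same grasp; the last joint's range is limited). The gripper opens to 88 mm and grips with 3 to 60 N. Pads are 20 mm wide; open, the fingers measure 115 mm over their backs; the gripper's body (75 mm by 178 mm) begins 61 mm behind the grasp point.
Start: joints at [-1.279, 0.423, 1.63, -0, 1.089, -0.019], TCP at [191.155, -595.033, 222.675] pointing down, gripper open.
Joint ranges: [-3, 3], [-0.9, 2.11], [0.09, 2.58], [-1.31, 4.45], [0.11, 2.69], [-2.54, 2.54]. Speed limits (rad/s): [2.39, 2.39, 3.01, 3.14, 3.14, 3.14].

INTERFACE

Orientations are given as a rotation vector (axis times angle).
In Python, from workcell import get_obs, get_image, close_job, pinch_z gives the robot as it stands.
- The arm moves only by the tool jog_arm, never from a script. Its argument "commands" is a list of rows, each a list of 3 entries, a list of its own where there are three numbers: the gripper command: -1 is shut, 1 is fully open, values between are in proportion, then the shift along the tool's x, y, z as a fraction of full scale, then the turn, a rotation vector about the tool's x, y, z as a fraction of full scale. In form: [[gripper, [tx, ty, tz], [rx, ry, rz]], ...]. A call has 1 to 10 rows; each row shifts and turns the commanded pose from where the row before left it, along the tool's axes as they then stand; what a row does not reach is not made up. Full scale, the value 1, is 0.1 m for a shift and 45 degrees for a turn. A row lasts 1/10 s, in which the tool goes at most 50 mm and 8.59 degrees, less where a joint would pass 70% of its speed; a pose out of reach is approached as far as the arm can. A call with a number of a shift or a turn outside -1 to 1 is refused whole. A call with a gripper value outside its range is refused whole. The fingers move at their own pace and stop on an object; the grip force is fixed at half the most. Time passes only in rows, so rows that do not move let the fingers close. It gives the time, the measured TCP pose, the force, the opening and the grip force at its end, in the units of the state.
- get_obs(): the state, without advancing time (a new reading comes with each control period).
- get_image(name): name is "side" or "top"; returns a dict with "image" (384x512x3 uint8, blue, green, red), "z_map" (384x512 float32, mm along the optical axis (not along the pixel's ray), 0 where there is no reading), "intrinsics" (3x3 intrinsics, pixels), "eye" and "orientation" of the camera in the world. Camera axes: x right, y down, z forward; pixel columns grow to the right and rows downward; lengths in mm; the calibration is good to about 2 mm. A picture is of the moment at which its call begins.
- close_job(): hands the job in; it is judged then, once.
The state is a dict: "t": time; "qpos": joint angles; "qvel": joint speeds; "joint_torque": joint torques, N m; "ee_pos": TCP position; "orientation": TCP orientation; "ft_force": force on the tool from outside, world axes, zero at the start; "moment": the same for the moment, N m; "width": finger opening in mm; "grasp_force": force on a finger pad.
Only numpy, scipy, OpenCV 4.12 (cv2) and the standard library are available. Lean on these libraries where they do the work, as an engineer would, in place of code of your own. Each camera call takes 0.05 s, during which the arm holds its last target. There are 200 camera calls.

TASK

Load the lightweight blue display tray that stands loose on its narrow riser: from the dark mat, put first the heavy white carton on the rectangle in the middle, long side along the tray, and only then the red and the green ink bottle, upright, one on the round mark at each end (either way round). A bottle on the otherwise empty tray would tip it, so set things down softly and on their marks: the tray must not tip or slide on the riser. Leave the marker, the tape roll and the stamp pad lying near by where they are.

Things in the scene. Friction and masses are not known exactly. Their poses are not given: they have to be found in the camera images.
- tray: lightweight bright blue plastic tray, loose, about 0.09 kg, 250 mm long (its y) and 96 mm wide (its x), floor 4 mm thick, rim 4 mm thick whose top is 12 mm above the underside (8 mm above the floor). Origin: centre of the underside. It lies level on the riser with its centre over the riser's; more than about 1 N pressed down at an end can tip it, even with the carton in it.
- riser_top (a point): centre of the top of the riser, a fixed light wooden pedestal with a black rubber top 74 mm (x) by 70 mm (y, along the tray's length), 60 mm above the table; its foot is 80 x 90 mm
- mark_middle (a point): centre of the white-outlined rectangle, 54 mm (tray x) by 74 mm (tray y), in the middle of the tray, on the surface of the tray's floor
- mark_left (a point): centre of the white-outlined circle, 50 mm in diameter, at the tray's +y end, on the surface of the tray's floor, 95 mm from the middle
- mark_right (a point): centre of the same circle at the tray's -y end, 95 mm from the middle
- carton: closed white cardboard carton of metal parts, 50 mm (its x) by 70 mm (its y) by 60 mm high, solid, about 0.30 kg; starts on the dark mat (2.5 mm thick). Origin: centre of its underside, z up. Fits the middle rectangle with its x along the tray's x (either way round).
- red_ink: red ink bottle standing upright: round body 44 mm in diameter up to 44 mm height, black screw cap 30 mm in diameter up to 62 mm height, about 0.09 kg; starts on the dark mat (2.5 mm thick). Its underside is slightly rounded, so it stands leaning up to 0.05 rad. Origin: centre of its underside, z up its axis.
- green_ink: green ink bottle standing upright: round body 44 mm in diameter up to 44 mm height, black screw cap 30 mm in diameter up to 62 mm height, about 0.09 kg; starts on the dark mat (2.5 mm thick). Its underside is slightly rounded, so it stands leaning up to 0.05 rad. Origin: centre of its underside, z up its axis.
- marker_3: light green marker lying on the table, 135 mm long (its x), 16 mm high; bystander. Origin: centre of its underside.
- tape_yellow: roll of yellow tape lying flat, 48 mm across, 15 mm high; bystander. Origin: centre of its underside.
- stamp_pad: blue and black stamp pad, 77 x 54 x 16 mm, lying flat; bystander. Origin: centre of its underside.
There are look-alikes about, which are no part of the job. Leave any turquoise look-alike of the red_ink alone.

How it is judged (in metres and radians):
On the way:
1. the carton stands released on the middle rectangle, square with the tray, the tray is level, and both bottles are still on the table (horizontal distance between carton and mark_middle below 0.012 m and z of carton in the frame of tray between 0.001 and 0.008 m and angle between the x axis of carton and the x axis of tray, either way round below 0.2 rad and angle between carton's own z axis and vertical below 0.08 rad and contact force between the fingers and carton below 0.1 N and angle between tray's own z axis and vertical below 0.04 rad and horizontal distance between tray and riser_top below 0.02 m and height (world z) of each of red_ink, green_ink below 0.03 m), for 0.2 s.
At the end, for the whole second after the job is handed in: Carton in the tray within 12 mm of the middle mark, its x within 0.2 rad of the tray's; one bottle upright (0.15 rad) within 12 mm of each end mark; tray level (0.04 rad), its centre within 20 mm of the riser's; all released and at rest (horizontal distance between carton and mark_middle below 0.012 m and z of carton in the frame of tray between 0.001 and 0.008 m and angle between the x axis of carton and the x axis of tray, either way round below 0.2 rad and angle between carton's own z axis and vertical below 0.08 rad and contact force between the fingers and carton below 0.1 N and angle between tray's own z axis and vertical below 0.04 rad and horizontal distance between tray and riser_top below 0.02 m and ((horizontal distance between red_ink and mark_left below 0.012 m and z of red_ink in the frame of tray between 0.001 and 0.008 m and horizontal distance between green_ink and mark_right below 0.012 m and z of green_ink in the frame of tray between 0.001 and 0.008 m) or (horizontal distance between red_ink and mark_right below 0.012 m and z of red_ink in the frame of tray between 0.001 and 0.008 m and horizontal distance between green_ink and mark_left below 0.012 m and z of green_ink in the frame of tray between 0.001 and 0.008 m)) and angle between each of red_ink, green_ink's own z axis and vertical below 0.15 rad and linear speed of each of tray, carton, red_ink, green_ink below 0.02 m/s); the robot touches nothing.
It fails at once if the tray tips by more than 0.15 rad (angle between tray's own z axis and vertical above 0.15 rad).
It fails at once if the tray slides more than 30 mm off the riser's centre (horizontal distance between tray and riser_top above 0.03 m).
It fails at once if the marker, the tape roll or the stamp pad is moved by more than 30 mm (distance of any of marker_3, tape_yellow, stamp_pad from where it was at the start of the episode above 0.03 m).
It also fails if it takes over 72 s, if anything falls off the work surface, if the arm or the gripper's body presses on something with over 40 N, if the wrist force passes 120 N, or if a joint passes its speed limit or range.

## Working session

There is one attempt and no reset: what is moved stays moved. The work goes in short steps, Python scripts to look and compute and a tool call to move; the robot and the scene stay as the last step left them, time stands still between calls to the robot, and variables do not carry over. Pictures are saved under pics/ and viewed, at most 10 in all, crops included, and the job is handed in when it is done.

Besides the shell and the picture viewer there is one more tool, called after "Emit:" as a command line: name --argument value ..., lists and objects as JSON in quotes. jog_arm: Moves the arm, as the interface text tells. Its arguments: {"type":"object","properties":{"commands":{"type":"array","items":{"type":"array"}}},"required":["commands"]}

```bash
ls; mkdir -p pics; python3 - <<'E'
from workcell import *
import cv2,numpy as np
o=get_obs();print({k:np.round(v,3) for k,v in o.items()},pinch_z)
for n in("top","side"):
    d=get_image(n);cv2.imwrite(f"pics/{n}0.png",d["image"]);np.savez(f"pics/{n}0.npz",**d)
    print(n,d["intrinsics"],d["eye"],d["orientation"])
a=cv2.imread("pics/top0.png");b=cv2.imread("pics/side0.png")
E
```

```text
pics
{'t': np.float64(0.0), 'qpos': array([-1.279,  0.424,  1.631, -0.   ,  1.089, -0.019]), 'qvel': array([-0.001, -0.   ,  0.001, -0.002,  0.   ,  0.   ]), 'joint_torque': array([ 0.0000e+00, -5.4463e+01, -2.7367e+01,  6.4000e-02,  2.3000e-02,
       -0.0000e+00]), 'ee_pos': array([ 191.003, -594.529,  221.923]), 'orientation': array([-3.102, -0.486,  0.   ]), 'ft_force': array([-0.034, -0.386,  0.066]), 'moment': array([-0.01 , -0.004, -0.02 ]), 'grasp_force': np.float64(0.0), 'width': np.float64(87.723)} 18.700000000000003
top [[408.83041947   0.         254.71418012]
 [  0.         408.83041947 184.28488731]
 [  0.           0.           1.        ]] [ 359.8213326    70.44878825 1395.09178109] [-2.1315435   2.17323152 -0.13506102]
side [[395.98207514   0.         257.74484389]
 [  0.         395.98207514 189.41503122]
 [  0.           0.           1.        ]] [280.63296787 965.38604145 754.65911897] [-0.38103787  2.67700462 -1.37894466]
```

View pics/top0.png

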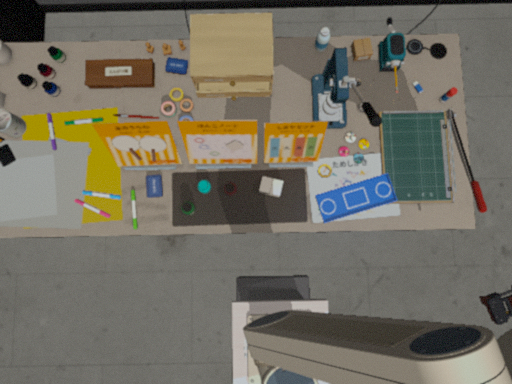

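View pics/side0.png

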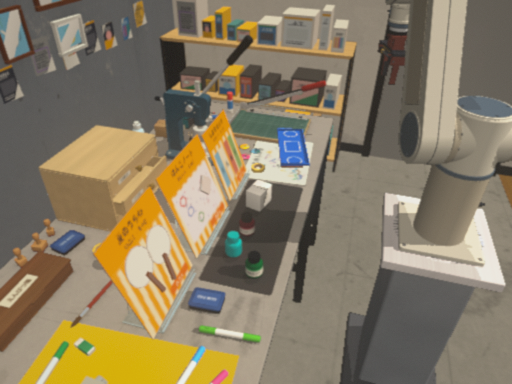

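Top view: carton at (271,186), bottles at (230,188) dark red, (187,209) dark green, (204,186) turquoise (the look-alike, leave alone); tray at (356,198), slightly turned. Side view: carton (258,195), red (247,225), turquoise (234,243), green (255,264), tray (292,147).

```bash
cat > h.py <<'E'
import numpy as np,cv2
from scipy.spatial.transform import Rotation as R
def load(n):
    return dict(np.load(f"pics/{n}.npz"))
def cloud(d):
    K=d["intrinsics"];z=d["z_map"].astype(float);v,u=np.mgrid[:z.shape[0],:z.shape[1]]
    p=np.stack([(u-K[0,2])/K[0,0]*z,(v-K[1,2])/K[1,1]*z,z],-1)
    w=p@R.from_rotvec(d["orientation"]).as_matrix().T+d["eye"]; w[z==0]=np.nan
    return w
def ray(d,uv,h):
    K=d["intrinsics"];uv=np.atleast_2d(uv).astype(float)
    r=np.c_[(uv-K[:2,2])/K[0,0],np.ones(len(uv))]@R.from_rotvec(d["orientation"]).as_matrix().T
    return d["eye"]+r*((h-d["eye"][2])/r[:,2])[:,None]
E
python3 - <<'E'
from h import *
t=load("top0");s=load("side0")
A=cv2.resize(t["image"][160:230,170:400],None,fx=3.4,fy=3.4,interpolation=cv2.INTER_CUBIC)
B=cv2.resize(s["image"][120:290,210:330],None,fx=2.0,fy=2.0,interpolation=cv2.INTER_CUBIC)
c=np.zeros((A.shape[0]+B.shape[0],A.shape[1],3),np.uint8);c[:A.shape[0]]=A;c[A.shape[0]:,:B.shape[1]]=B;cv2.imwrite("pics/c.png",c);print(c.shape)
for n,d in(("top",t),("side",s)):
    w=cloud(d);hsv=cv2.cvtColor(d["image"],cv2.COLOR_BGR2HSV)
    roi=(w[...,0]>330)&(w[...,0]<600)&(w[...,1]>-500)&(w[...,1]<350)
    print(n,"table z",np.nanmedian(w[...,2][(w[...,2]<8)&(w[...,2]>-10)]))
    for nm,lo,hi,zl,zh in(("blue",(100,150,100),(125,255,255),50,90),("white",(0,0,130),(180,60,255),45,75),("red",(165,90,30),(180,255,255),5,70),("red2",(0,90,30),(8,255,255),5,70),("green",(40,70,20),(80,255,255),20,75),("turq",(81,100,60),(98,255,255),10,75),("black",(0,0,0),(180,255,60),50,75)):
        m=(cv2.inRange(hsv,lo,hi)>0)&roi&(w[...,2]>zl)&(w[...,2]<zh)
        k,l,st,ce=cv2.connectedComponentsWithStats(m.astype(np.uint8))
        for i in range(1,k):
            if st[i,4]>=8:
                q=w[l==i];print(nm,st[i,4],ce[i].round(1),"med",np.median(q,0).round(1),"min",q.min(0).round(0),"max",q.max(0).round(0))
E
```

```text
(578, 782, 3)
top table z 1.3308317128571616
blue 1122 [356.  197.3] med [ 483.7 -257.7   64.9] min [ 409. -382.   56.] max [ 558. -124.   78.]
blue 100 [382.9 189. ] med [ 509.3 -344.9   66. ] min [ 492. -362.   57.] max [ 526. -326.   72.]
blue 234 [355.3 197.6] med [ 482.3 -252.9   65. ] min [ 456. -285.   56.] max [ 508. -219.   72.]
blue 98 [327.8 206.2] med [ 456.9 -162.2   65.6] min [ 441. -180.   59.] max [ 474. -143.   71.]
white 320 [270.8 185.8] med [527.   21.1  63.1] min [496. -15.  48.] max [557.  57.  71.]
red2 43 [231. 189.] med [518.4 150.3  41.2] min [505. 137.   9.] max [547. 177.  60.]
green 70 [188.7 209.1] med [454.2 290.7  43. ] min [441. 279.  22.] max [481. 321.  66.]
turq 145 [203.8 186.2] med [531.  244.   48.4] min [513. 225.  14.] max [554. 267.  69.]
black 71 [229.2 187.4] med [525.2 158.8  64.3] min [510. 143.  54.] max [539. 173.  72.]
black 65 [186.4 206.7] med [463.  298.9  64.3] min [450. 284.  51.] max [476. 313.  73.]
side table z 1.9140991424224012
blue 416 [291.9 146.3] med [ 481.7 -248.8   65.5] min [ 409. -381.   61.] max [ 557. -123.   76.]
b
[... 220 characters left out ...]
 455.  -158.3   66.6] min [ 437. -182.   63.] max [ 472. -130.   73.]
white 9 [279. 153.] med [ 512.  -183.2   69.8] min [ 508. -209.   63.] max [ 518. -170.   73.]
white 333 [257.9 189.7] med [526.1  33.5  63.1] min [496. -17.  45.] max [559.  64.  68.]
red2 89 [246.4 224.5] med [518.7 172.6  41.2] min [504. 153.  31.] max [542. 181.  50.]
green 133 [254.3 265.3] med [455.  314.1  42.1] min [440. 289.  32.] max [480. 324.  54.]
turq 337 [233.2 243.9] med [529.4 257.9  43. ] min [512. 231.  10.] max [552. 270.  67.]
black 82 [246.7 216.8] med [521.  166.2  63.3] min [510. 147.  51.] max [534. 174.  68.]
black 126 [253.4 256.7] med [461.4 305.8  64. ] min [448. 285.  50.] max [476. 316.  68.]
```

View pics/c.png

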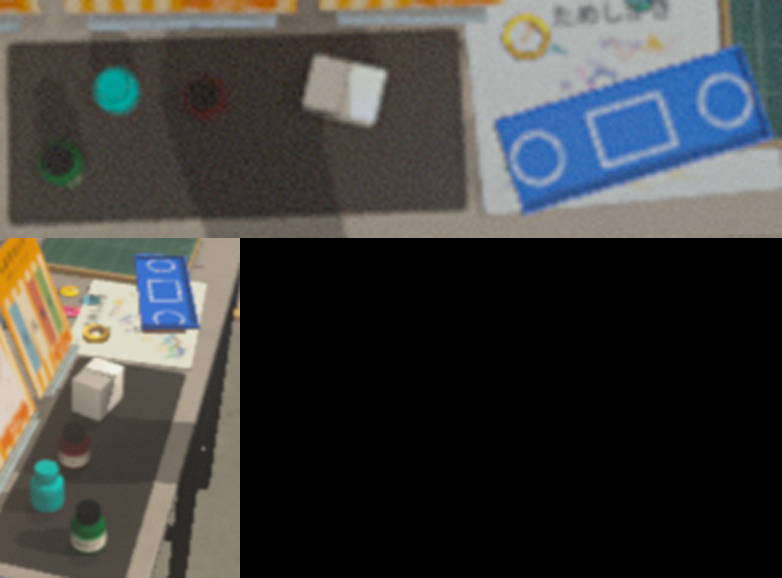

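The crop confirms it: red bottle with dark cap at top (230,188), plain turquoise look-alike at (204,186), green at (187,209), carton (271,186). Next come precise poses, board clearance and mark positions.

```bash
python3 - <<'E'
from h import *
t=load("top0");s=load("side0")
for n,d in(("top",t),("side",s)):
    w=cloud(d);hsv=cv2.cvtColor(d["image"],cv2.COLOR_BGR2HSV);z=w[...,2];print(n)
    near=lambda x,y,r:np.hypot(w[...,0]-x,w[...,1]-y)<r
    # carton top
    m=near(527,22,60)&(z>57)
    vu=np.argwhere(m)[:,::-1]
    P=ray(d,vu,62.5)[:,:2].astype(np.float32);r=cv2.minAreaRect(P);print("carton",np.mean(P,0).round(1),r)
    for nm,x,y in(("red",523,157),("green",462,298)):
        m=near(x,y,28)&(z>54);P=ray(d,np.argwhere(m)[:,::-1],64.5)
        print(nm,len(P),P.mean(0).round(1),cv2.minEnclosingCircle(P[:,:2].astype(np.float32)))
    # tray blue outline incl. white marks, rim plane 72
    b=(cv2.inRange(hsv,(100,150,80),(125,255,255))>0)&(w[...,0]>380)&(w[...,0]<590)&(w[...,1]<-100)&(z>52)
    c=max(cv2.findContours(b.astype(np.uint8),0,cv2.CHAIN_APPROX_NONE)[0],key=cv2.contourArea)[:,0]
    print("tray",cv2.minAreaRect(ray(d,c,72)[:,:2].astype(np.float32)))
    f=np.zeros(z.shape,np.uint8);cv2.fillPoly(f,[c],1)
    m=(f>0)&(hsv[...,1]<150);m&=cv2.erode(f,np.ones((3,3)))>0
    k,l,st,ce=cv2.connectedComponentsWithStats(m.astype(np.uint8))
    for i in range(1,k):
        if st[i,4]>15:
            cc=np.argwhere(l==i)[:,::-1];print("mark",st[i,4],cv2.minAreaRect(ray(d,cc,64)[:,:2].astype(np.float32)))
w=cloud(t)
for y0 in range(-350,400,75):
    q=w[(abs(w[...,1]-y0)<37)&(w[...,0]>400)&(w[...,0]<700)]
    print(y0,[(x0,int(np.nanmax(q[abs(q[:,0]-x0)<=10,2],initial=-1))) for x0 in range(410,680,20)])
E
```

```text
top
carton [527.4  22.1] ((527.8135375976562, 22.141712188720703), (69.58439636230469, 50.16606903076172), 75.79779815673828)
red 71 [524.5 158.1  64.5] ((524.7128295898438, 157.8997802734375), 15.564080238342285)
green 71 [462.8 298.7  64.5] ((462.87860107421875, 298.2629699707031), 15.55595588684082)
tray ((482.6800842285156, -253.02015686035156), (89.45611572265625, 246.09765625), 16.038578033447266)
mark 228 ((483.2259216308594, -253.91038513183594), (61.615318298339844, 81.30453491210938), 15.809873580932617)
side
carton [527.3  25.2] ((526.9664306640625, 24.429533004760742), (77.12689208984375, 54.128021240234375), 74.91454315185547)
red 89 [523.1 164.7  64.5] ((522.7520751953125, 166.0265655517578), 20.892879486083984)
green 119 [461.3 304.6  64.5] ((461.05841064453125, 305.6205749511719), 19.495473861694336)
tray ((482.2364501953125, -247.9159698486328), (91.2994384765625, 242.05337524414062), 14.822976112365723)
mark 129 ((481.7828369140625, -257.14788818359375), (62.503875732421875, 86.27257537841797), 17.34096336364746)
-350 [(410, 8), (430, 8), (450, 76), (470, 79), (490,
[... 840 characters left out ...]
(570, 9), (590, 8), (610, 27), (630, 86), (650, 134), (670, 186)]
100 [(410, 10), (430, 9), (450, 10), (470, 10), (490, 9), (510, 9), (530, 8), (550, 9), (570, 10), (590, 10), (610, 31), (630, 82), (650, 152), (670, 192)]
175 [(410, 8), (430, 10), (450, 10), (470, 10), (490, 10), (510, 68), (530, 72), (550, 43), (570, 11), (590, 11), (610, 32), (630, 107), (650, 148), (670, 186)]
250 [(410, 10), (430, 10), (450, 67), (470, 65), (490, 9), (510, 48), (530, 69), (550, 68), (570, 11), (590, 9), (610, 25), (630, 76), (650, 130), (670, 183)]
325 [(410, 10), (430, 10), (450, 72), (470, 70), (490, 47), (510, 8), (530, 10), (550, 11), (570, 8), (590, 12), (610, 24), (630, 73), (650, 134), (670, 181)]
```

Carton (527.5, 22), x axis at -14°; tray centre (483, -253.5), x axis at +16° (spacing of the marks is 190, as given); red (524.5, 158), green (463, 298.5). I grip everything with the tool's y near the tray's length, so the gripper body stays clear of the boards.

```bash
cat >> h.py <<'E'
def go(x,y,z,yaw):
    "remaining move from here to target TCP with tool y at yaw deg, in tool axes after turning"
    from workcell import get_obs
    o=get_obs();M=R.from_rotvec(o["orientation"]).as_matrix()
    cur=np.degrees(np.arctan2(M[1,1],M[0,1]));a=np.radians(yaw)
    W=np.array([[-np.sin(a),np.cos(a),0],[np.cos(a),np.sin(a),0],[0,0,-1]])
    d=np.array([x,y,z])-o["ee_pos"]
    print("t",round(float(o["t"]),2),"pos",o["ee_pos"].round(1),"yaw",cur.round(2),"tz",M[:,2].round(4),"F",o["ft_force"].round(2),"w",round(float(o["width"]),1),"grip",round(float(o["grasp_force"]),1))
    print("turn/45:",round((cur-yaw)/45,4),"shift(0.1m) after turn:",(W@d/100).round(4))
E
python3 -c "
from h import *
go(527.5,22,222,-104.2)"
```

```text
t 0.1 pos [ 191.  -594.6  222. ] yaw -72.19 tz [-4.0e-04  1.3e-03 -1.0e+00] F [-0.13 -0.57  0.25] w 88.0 grip 0.0
turn/45: 0.7113 shift(0.1m) after turn: [ 1.7496e+00 -6.8027e+00 -1.0000e-04]
```

Emit:
jog_arm --commands '[[1,[0,0,0],[0,0,0.178]],[1,[0,0,0],[0,0,0.178]],[1,[0,0,0],[0,0,0.178]],[1,[0,0,0],[0,0,0.178]],[1,[0.109,-0.425,0],[0,0,0]],[1,[0.109,-0.425,0],[0,0,0]],[1,[0.109,-0.425,0],[0,0,0]],[1,[0.109,-0.425,0],[0,0,0]],[1,[0.109,-0.425,0],[0,0,0]],[1,[0.109,-0.425,0],[0,0,0]]]'

```text
t: 1.1
ee_pos: [317.6, -362.2, 222.5]
orientation: [-3.117, 0.39, 0.0]
ft_force: [0.1, -0.8, 0.1]
width: 88.1
grasp_force: 0.0
```

Emit:
jog_arm --commands '[[1,[0.109,-0.425,0],[0,0,0]],[1,[0.109,-0.425,0],[0,0,0]],[1,[0.109,-0.425,0],[0,0,0]],[1,[0.109,-0.425,0],[0,0,0]],[1,[0.109,-0.425,0],[0,0,0]],[1,[0.109,-0.425,0],[0,0,0]],[1,[0.109,-0.425,0],[0,0,0]],[1,[0.109,-0.425,0],[0,0,0]],[1,[0.109,-0.425,0],[0,0,0]],[1,[0.109,-0.425,0],[0,0,0]]]'

```text
t: 2.1
ee_pos: [527.8, 23.0, 222.5]
orientation: [3.117, -0.389, -0.001]
ft_force: [1.2, -0.3, 0.2]
width: 87.8
grasp_force: 0.0
```

```bash
python3 -c "
from h import *
go(527.5,22,100,-104.2)"
```

```text
t 2.1 pos [527.8  23.  222.5] yaw -104.22 tz [-4.e-04 -1.e-04 -1.e+00] F [ 1.25 -0.34  0.2 ] w 87.8 grip 0.0
turn/45: -0.0004 shift(0.1m) after turn: [0.     0.0108 1.2249]
```

Emit:
jog_arm --commands '[[1,[0,0.01,0.35],[0,0,0]],[1,[0,0,0.35],[0,0,0]],[1,[0,0,0.35],[0,0,0]],[1,[0,0,0.35],[0,0,0]],[1,[0,0,0.05],[0,0,0]],[1,[0,0,0],[0,0,0]]]'

```text
t: 2.7
ee_pos: [526.4, 20.2, 77.0]
orientation: [3.117, -0.389, -0.004]
ft_force: [-0.2, 0.1, 0.8]
width: 88.0
grasp_force: 0.0
```

```bash
python3 - <<'E'
from h import *
from workcell import *
go(527.5,22,22.5,-104.2)
t=get_image("top");s=get_image("side")
a=cv2.resize(t["image"][150:220,220:320],(600,420),interpolation=2)[:, :400];b=cv2.resize(s["image"][130:235,200:300],(400,420),interpolation=2)
cv2.imwrite("pics/g1.png",np.hstack([a,b]))
E
```

```text
t 2.7 pos [526.4  20.2  77. ] yaw -104.23 tz [-0.0027 -0.     -1.    ] F [-0.2   0.13  0.84] w 88.0 grip 0.0
turn/45: -0.0008 shift(0.1m) after turn: [ 0.0065 -0.02    0.545 ]
```

View pics/g1.png

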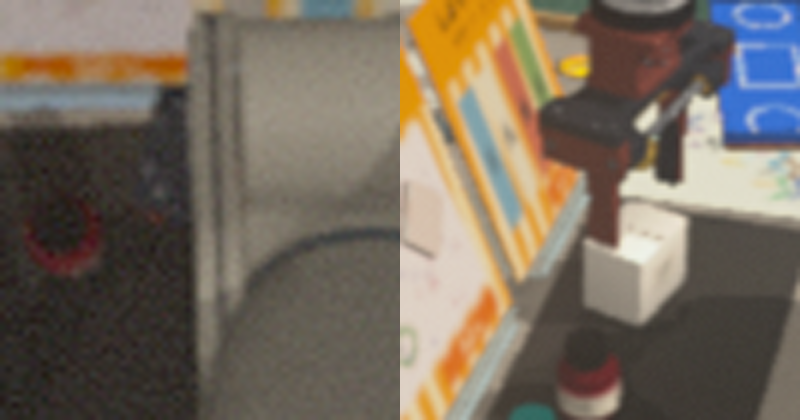

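The side crop shows the near finger at (605,245) just off the carton's near end and the far finger beyond the other end, straddling it as computed. I'm lowering and gripping.

Emit:
jog_arm --commands '[[1,[0.005,-0.015,0.1],[0,0,0]],[1,[0,0,0.15],[0,0,0]],[1,[0,0,0.15],[0,0,0]],[1,[0,0,0.145],[0,0,0]],[1,[0,0,0],[0,0,0]],[1,[0,0,0],[0,0,0]]]'

```text
t: 3.4
ee_pos: [527.8, 21.6, 22.8]
orientation: [3.117, -0.389, -0.001]
ft_force: [0.1, 0.5, -0.8]
width: 87.5
grasp_force: 0.0
```

Emit:
jog_arm --commands '[[-1,[0,0,0],[0,0,0]],[-1,[0,0,0],[0,0,0]],[-1,[0,0,0],[0,0,0]],[-1,[0,0,0],[0,0,0]],[-1,[0,0,0],[0,0,0]],[-1,[0,0,0],[0,0,0]]]'

```text
t: 4.0
ee_pos: [528.4, 21.6, 23.7]
orientation: [-3.117, 0.389, -0.001]
ft_force: [-0.7, 0.1, 6.6]
width: 70.1
grasp_force: 30.0
```

```bash
python3 -c "
from h import *
go(527.5,22,150,-104.2)"
```

```text
t 4.0 pos [528.4  21.6  23.7] yaw -104.23 tz [ 9.e-04  0.e+00 -1.e+00] F [-0.7   0.06  6.58] w 70.1 grip 30.0
turn/45: -0.0007 shift(0.1m) after turn: [-0.0099 -0.002  -1.2631]
```

Emit:
jog_arm --commands '[[-1,[0,0,-0.1],[0,0,0]],[-1,[0,0,-0.3],[0,0,0]],[-1,[0,0,-0.4],[0,0,0]],[-1,[0,0,-0.46],[0,0,0]],[-1,[0,0,0],[0,0,-0.168]],[-1,[0,0,0],[0,0,-0.168]],[-1,[0,0,0],[0,0,-0.168]],[-1,[0,0,0],[0,0,-0.168]],[-1,[0,0,0],[0,0,0]],[-1,[0,0,0],[0,0,0]]]'

```text
t: 5.0
ee_pos: [527.6, 21.6, 149.2]
orientation: [-3.112, -0.432, 0.001]
ft_force: [0.5, -0.5, -2.9]
width: 70.0
grasp_force: 30.0
```

```bash
python3 -c "
from h import *
go(483.1,-253.5,150,-74)"
```

```text
t 5.0 pos [527.6  21.6 149.2] yaw -74.2 tz [-6.e-04  0.e+00 -1.e+00] F [ 0.48 -0.49 -2.85] w 70.0 grip 30.0
turn/45: -0.0043 shift(0.1m) after turn: [-1.186   2.5216 -0.0081]
```

Emit:
jog_arm --commands '[[-1,[-0.06,0.126,0],[0,0,-0.004]],[-1,[-0.154,0.328,0],[0,0,0]],[-1,[-0.166,0.353,0],[0,0,0]],[-1,[-0.166,0.353,0],[0,0,0]],[-1,[-0.166,0.353,0],[0,0,0]],[-1,[-0.166,0.353,0],[0,0,0]],[-1,[-0.154,0.328,0],[0,0,0]],[-1,[-0.154,0.328,0],[0,0,0]],[-1,[0,0,0],[0,0,0]],[-1,[0,0,0],[0,0,0]]]'

```text
t: 6.0
ee_pos: [483.5, -254.6, 149.0]
orientation: [-3.111, -0.436, 0.001]
ft_force: [-0.1, -0.6, -3.1]
width: 69.8
grasp_force: 30.0
```

```bash
python3 - <<'E'
from h import *
from workcell import *
go(483.1,-253.5,85.2,-74)
s=get_image("side");t=get_image("top")
cv2.imwrite("pics/p1.png",np.hstack([cv2.resize(t["image"][160:230,310:400],(400,311),interpolation=2),cv2.resize(s["image"][90:190,230:350],(400,311),interpolation=2)]))
E
```

```text
t 6.0 pos [ 483.5 -254.6  149. ] yaw -74.03 tz [-6.e-04  5.e-04 -1.e+00] F [-0.14 -0.56 -3.14] w 69.8 grip 30.0
turn/45: -0.0006 shift(0.1m) after turn: [-6.000e-04 -1.160e-02  6.376e-01]
```

View pics/p1.png

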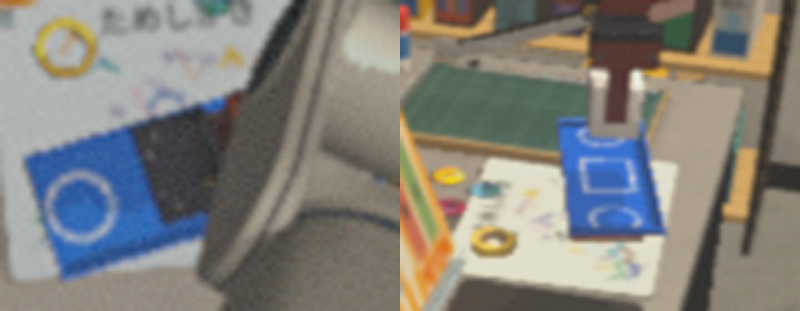

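The side crop shows the carton held above the middle of the tray (p1 right, ~(615,130)), square with it. Lowering, slow at the end.

Emit:
jog_arm --commands '[[-1,[0,-0.008,0.2],[0,0,0]],[-1,[0,0,0.25],[0,0,0]],[-1,[0,0,0.12],[0,0,0]],[-1,[0,0,0.03],[0,0,0]],[-1,[0,0,0.02],[0,0,0]],[-1,[0,0,0],[0,0,0]],[-1,[0,0,0],[0,0,0]]]'

```text
t: 6.8
ee_pos: [484.8, -253.1, 88.0]
orientation: [3.109, 0.442, 0.002]
ft_force: [1.4, 0.3, -3.2]
width: 69.8
grasp_force: 30.0
```

Emit:
jog_arm --commands '[[-1,[0,0,0.005],[0,0,0]],[-1,[0,0,0],[0,0,0]],[-1,[0,0,0],[0,0,0]]]'

```text
t: 7.1
ee_pos: [484.2, -253.0, 86.9]
orientation: [3.11, 0.442, 0.001]
ft_force: [-0.6, 0.4, -3.1]
width: 69.5
grasp_force: 30.0
```

Emit:
jog_arm --commands '[[-1,[0,0,0.006],[0,0,0]],[-1,[0,0,0],[0,0,0]],[-1,[0,0,0],[0,0,0]]]'

```text
t: 7.4
ee_pos: [484.1, -252.9, 86.0]
orientation: [-3.11, -0.442, 0.0]
ft_force: [0.2, 0.5, -3.4]
width: 69.7
grasp_force: 30.0
```

Emit:
jog_arm --commands '[[-1,[0,0,0.006],[0,0,0]],[-1,[0,0,0],[0,0,0]],[-1,[0,0,0],[0,0,0]]]'

```text
t: 7.7
ee_pos: [484.1, -252.9, 85.4]
orientation: [-3.11, -0.442, 0.0]
ft_force: [0.1, 0.2, -3.2]
width: 69.9
grasp_force: 30.0
```

Emit:
jog_arm --commands '[[-1,[0,0,0.005],[0,0,0]],[-1,[0,0,0],[0,0,0]],[-1,[0,0,0],[0,0,0]]]'

```text
t: 8.0
ee_pos: [484.2, -252.9, 85.2]
orientation: [3.11, 0.442, 0.0]
ft_force: [-0.7, -0.0, 0.7]
width: 69.9
grasp_force: 30.0
```

Emit:
jog_arm --commands '[[0.75,[0,0,0],[0,0,0]],[0.75,[0,0,0],[0,0,0]],[0.9,[0,0,0],[0,0,0]],[0.9,[0,0,0],[0,0,0]],[0.9,[0,0,-0.1],[0,0,0]],[0.9,[0,0,-0.3],[0,0,0]],[0.9,[0,0,-0.4],[0,0,0]],[0.9,[0,0,0],[0,0,0]]]'

```text
t: 8.8
ee_pos: [487.2, -254.6, 170.3]
orientation: [3.105, 0.441, 0.011]
ft_force: [-0.6, -0.6, -0.0]
width: 83.5
grasp_force: 0.0
```

```bash
python3 -c "
from h import *
go(524.5,158,160,-74)"
```

```text
t 8.8 pos [ 487.2 -254.6  170.3] yaw -73.82 tz [ 0.008  -0.0044 -1.    ] F [-0.55 -0.58 -0.05] w 83.5 grip 0.0
turn/45: 0.0041 shift(0.1m) after turn: [ 1.4961 -3.8629  0.1034]
```

Now move over the red bottle; the top view checks the tray and bottles once the arm has moved away.

Emit:
jog_arm --commands '[[0.5,[0.075,-0.19,0],[0,0,0]],[0.5,[0.15,-0.386,0],[0,0,0]],[0.5,[0.15,-0.386,0],[0,0,0]],[0.5,[0.15,-0.386,0],[0,0,0]],[0.5,[0.15,-0.386,0],[0,0,0]],[0.5,[0.15,-0.386,0],[0,0,0]],[0.5,[0.15,-0.386,0],[0,0,0]],[0.5,[0.15,-0.386,0],[0,0,0]],[0.5,[0.15,-0.386,0],[0,0,0]],[0.5,[0.22,-0.578,0],[0,0,0]]]'

```text
t: 9.8
ee_pos: [519.1, 148.5, 165.1]
orientation: [3.11, 0.441, 0.0]
ft_force: [0.6, -0.3, 0.8]
width: 65.7
grasp_force: 0.0
```

Emit:
jog_arm --commands '[[0.4,[0,0,0],[0,0,0]],[0.4,[0,0,0],[0,0,0]]]'

```text
t: 10.0
ee_pos: [518.9, 148.2, 164.9]
orientation: [3.109, 0.447, -0.0]
ft_force: [-0.3, 0.1, -0.3]
width: 61.5
grasp_force: 0.0
```

```bash
python3 - <<'E'
from h import *
from workcell import *
go(524.5,158,80,-74)
for n in("top","side"):
    d=get_image(n);np.savez(f"pics/{n}1.npz",**d);w=cloud(d);hsv=cv2.cvtColor(d["image"],cv2.COLOR_BGR2HSV);z=w[...,2];print(n)
    m=(np.hypot(w[...,0]-483,w[...,1]+253)<60)&(z>112)&(z<135)
    print("carton",cv2.minAreaRect(ray(d,np.argwhere(m)[:,::-1],124)[:,:2].astype(np.float32)))
    b=(cv2.inRange(hsv,(100,150,80),(125,255,255))>0)&(w[...,0]>380)&(w[...,0]<590)&(w[...,1]<-100)&(z>52)
    P=ray(d,np.argwhere(b)[:,::-1],72)[:,:2].astype(np.float32);print("tray",cv2.minAreaRect(P))
    q=w[b];A=np.c_[q[:,:2]-[483,-253],np.ones(len(q))];print("plane",np.linalg.lstsq(A,q[:,2],rcond=None)[0].round(3))
E
```

```text
t 10.0 pos [518.9 148.2 164.9] yaw -73.65 tz [-2.e-04 -3.e-04 -1.e+00] F [-0.27  0.09 -0.3 ] w 61.5 grip 0.0
turn/45: 0.0078 shift(0.1m) after turn: [ 0.0809 -0.079   0.8489]
top
carton ((483.4067077636719, -251.13661193847656), (49.77450180053711, 71.89140319824219), 15.88392162322998)
tray ((482.685302734375, -253.038330078125), (89.45611572265625, 246.05984497070312), 16.038578033447266)
plane [ 1.1000e-02 -2.0000e-03  6.5292e+01]
side
carton ((481.50360107421875, -240.27525329589844), (51.799617767333984, 89.5041275024414), 16.01848602294922)
tray ((481.3167724609375, -244.44076538085938), (91.2994384765625, 234.8636932373047), 14.822976112365723)
plane [4.0000e-03 8.0000e-03 6.5922e+01]
```

The carton is within 3 mm of the middle, square, and the tray is unmoved and level. Lowering to red.

Emit:
jog_arm --commands '[[0.4,[0.08,-0.078,0.2],[0,0,0.008]],[0.4,[0,0,0.35],[0,0,0]],[0.4,[0,0,0.25],[0,0,0]],[0.4,[0,0,0],[0,0,0]],[0.4,[0,0,0],[0,0,0]]]'

```text
t: 10.6
ee_pos: [524.8, 155.7, 85.2]
orientation: [3.112, 0.43, -0.002]
ft_force: [0.0, -0.4, -0.2]
width: 61.6
grasp_force: 0.0
```

```bash
python3 - <<'E'
from h import *
from workcell import *
go(524.5,158,14.5,-74)
s=get_image("side")
cv2.imwrite("pics/g2.png",cv2.resize(s["image"][170:280,190:310],(480,440),interpolation=2))
E
```

```text
t 10.6 pos [524.8 155.7  85.2] yaw -74.28 tz [-1.e-03 -3.e-04 -1.e+00] F [ 0.02 -0.44 -0.22] w 61.6 grip 0.0
turn/45: -0.0061 shift(0.1m) after turn: [ 0.0038 -0.0225  0.7066]
```

View pics/g2.png

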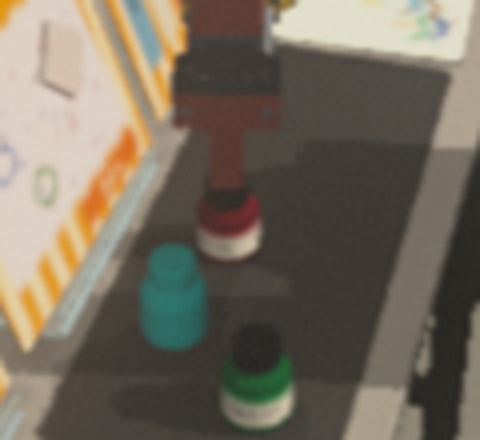

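The near finger (227,185) lines up over the red bottle (229,225), with turquoise (173,295) well clear.

Emit:
jog_arm --commands '[[0.4,[0.004,-0.022,0.1],[0,0,-0.005]],[0.4,[0,0,0.2],[0,0,0]],[0.4,[0,0,0.2],[0,0,0]],[0.4,[0,0,0.15],[0,0,0]],[0.4,[0,0,0.055],[0,0,0]],[0.4,[0,0,0],[0,0,0]],[0.4,[0,0,0],[0,0,0]]]'

```text
t: 11.35
ee_pos: [525.0, 159.4, 15.0]
orientation: [-3.111, -0.439, -0.001]
ft_force: [-0.3, 1.0, 0.3]
width: 61.6
grasp_force: 0.0
```

Emit:
jog_arm --commands '[[-1,[0,0,0],[0,0,0]],[-1,[0,0,0],[0,0,0]],[-1,[0,0,0],[0,0,0]],[-1,[0,0,0],[0,0,0]],[-1,[0,0,0],[0,0,0]]]'

```text
t: 11.85
ee_pos: [525.0, 159.3, 15.1]
orientation: [-3.111, -0.439, -0.001]
ft_force: [-0.3, -1.5, 6.0]
width: 42.3
grasp_force: 30.0
```

Emit:
jog_arm --commands '[[-1,[0,0,-0.1],[0,0,0]],[-1,[0,0,-0.3],[0,0,0]],[-1,[0,0,-0.4],[0,0,0]],[-1,[0,0,-0.4],[0,0,0]],[-1,[0,0,-0.3],[0,0,0]],[-1,[0,0,0],[0,0,0]],[-1,[0,0,0],[0,0,0]]]'

```text
t: 12.55
ee_pos: [524.5, 159.2, 165.0]
orientation: [-3.111, -0.439, -0.002]
ft_force: [-0.4, 0.3, -0.4]
width: 42.5
grasp_force: 30.0
```

```bash
python3 -c "
from h import *
go(456.9,-162.2,160,-74)"
```

```text
t 12.55 pos [524.5 159.2 165. ] yaw -73.95 tz [ 1.2e-03  3.0e-04 -1.0e+00] F [-0.43  0.27 -0.35] w 42.5 grip 30.0
turn/45: 0.0012 shift(0.1m) after turn: [-1.536   2.9033  0.0504]
```

```bash
python3 - <<'E'
from h import *
from workcell import *
s=get_image("side");np.savez("pics/side2.npz",**s)
w=cloud(s);hsv=cv2.cvtColor(s["image"],cv2.COLOR_BGR2HSV)
m=((cv2.inRange(hsv,(165,110,30),(180,255,255))>0)|(cv2.inRange(hsv,(0,110,30),(8,255,255))>0))&(w[...,2]>140)&(w[...,2]<260)&(abs(w[...,0]-524)<60)&(abs(w[...,1]-160)<60)
print(np.array([np.percentile(w[m],p,axis=0) for p in(2,50,98)]).round(1))
# expected tcp pixel
Rm=R.from_rotvec(s["orientation"]).as_matrix();K=s["intrinsics"]
for z in(152.5,165,184,215):
    c=Rm.T@(np.array([524.5,159.2,z])-s["eye"]);print(z,(K@c/c[2])[:2].round(1))
cv2.imwrite("pics/h2.png",cv2.resize(s["image"][130:230,200:300],(600,600),interpolation=2))
E
```

```text
[[503.  158.3 174.6]
 [508.  172.3 191.6]
 [540.  192.8 211.7]]
152.5 [246.2 188.7]
165 [246.2 184.8]
184 [246.3 178.7]
215 [246.3 168.5]
```

View pics/h2.png

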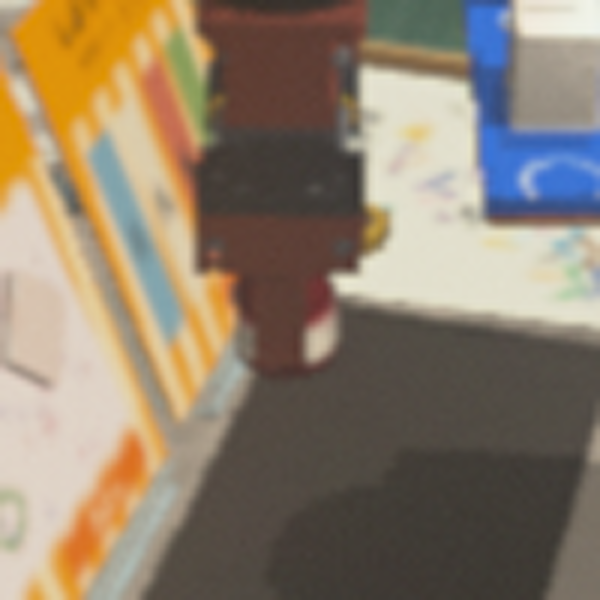

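Held bottle spans crop columns 235–340 (centre 288 → image 248) against the finger centre at 278 (246.4). It's gripped upright but about 3–4 mm off towards tool −x, so I shift the target by 3 mm.

Emit:
jog_arm --commands '[[-1,[-0.06,0.116,0],[0,0,0]],[-1,[-0.15,0.29,0],[0,0,0]],[-1,[-0.18,0.348,0],[0,0,0]],[-1,[-0.18,0.348,0],[0,0,0]],[-1,[-0.18,0.348,0],[0,0,0]],[-1,[-0.18,0.348,0],[0,0,0]],[-1,[-0.18,0.348,0],[0,0,0]],[-1,[-0.18,0.348,0],[0,0,0]],[-1,[-0.15,0.29,0],[0,0,0]],[-1,[-0.066,0.119,0],[0,0,0]]]'

```text
t: 13.6
ee_pos: [458.1, -163.8, 163.1]
orientation: [-3.11, -0.434, 0.004]
ft_force: [0.3, 0.1, -1.2]
width: 42.5
grasp_force: 30.0
```

Emit:
jog_arm --commands '[[-1,[0,0,0],[0,0,0]],[-1,[0,0,0],[0,0,0]]]'

```text
t: 13.8
ee_pos: [459.5, -160.9, 163.8]
orientation: [-3.11, -0.437, 0.002]
ft_force: [0.1, 0.3, -1.0]
width: 42.6
grasp_force: 30.0
```

```bash
python3 -c "
from h import *
go(459.8,-161.4,84,-74)"
```

```text
t 13.8 pos [ 459.5 -160.9  163.8] yaw -73.99 tz [-1.5e-03  9.0e-04 -1.0e+00] F [ 0.11  0.27 -1.04] w 42.6 grip 30.0
turn/45: 0.0003 shift(0.1m) after turn: [0.0016 0.0057 0.7977]
```

Emit:
jog_arm --commands '[[-1,[0,0.005,0.15],[0,0,0]],[-1,[0,0,0.25],[0,0,0]],[-1,[0,0,0.25],[0,0,0]],[-1,[0,0,0.1],[0,0,0]],[-1,[0,0,0.04],[0,0,0]],[-1,[0,0,0],[0,0,0]],[-1,[0,0,0],[0,0,0]],[-1,[0,0,0],[0,0,0]]]'

```text
t: 14.6
ee_pos: [460.9, -162.0, 86.4]
orientation: [3.11, 0.439, 0.002]
ft_force: [0.1, -0.1, -1.3]
width: 42.9
grasp_force: 30.0
```

```bash
python3 - <<'E'
from h import *
from workcell import *
go(459.8,-161.4,77,-74)
s=get_image("side")
cv2.imwrite("pics/p2.png",cv2.resize(s["image"][100:190,240:340],(600,540),interpolation=2))
E
```

```text
t 14.6 pos [ 460.9 -162.    86.4] yaw -73.94 tz [ 1.6e-03 -6.0e-04 -1.0e+00] F [ 0.07 -0.12 -1.26] w 42.9 grip 30.0
turn/45: 0.0013 shift(0.1m) after turn: [-0.0089 -0.0091  0.0936]
```

View pics/p2.png

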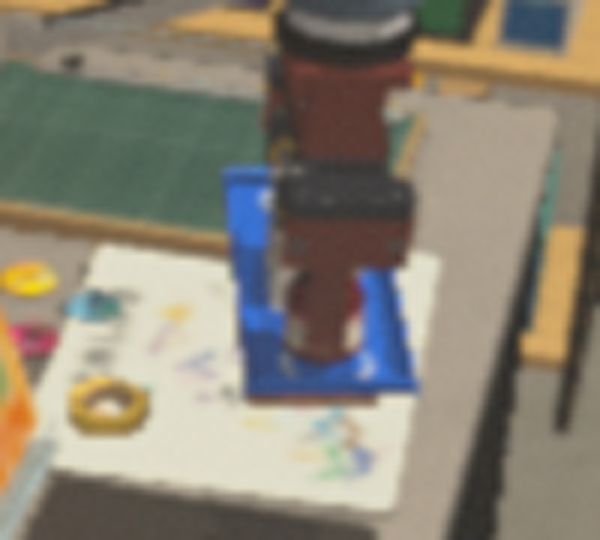

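The bottle (centre 325) hovers over the end circle (edges seen at 290 and 370, centre 330), about 2 mm off. I nudge it and lower gently.

Emit:
jog_arm --commands '[[-1,[-0.015,-0.004,0.03],[0,0,0]],[-1,[0,0,0.03],[0,0,0]],[-1,[0,0,0.02],[0,0,0]],[-1,[0,0,0],[0,0,0]],[-1,[0,0,0],[0,0,0]],[-1,[0,0,0],[0,0,0]],[-1,[0,0,0],[0,0,0]]]'

```text
t: 15.35
ee_pos: [458.8, -162.0, 77.5]
orientation: [3.111, 0.439, 0.0]
ft_force: [0.6, 0.4, -2.7]
width: 42.5
grasp_force: 30.0
```

Emit:
jog_arm --commands '[[-1,[0,0,0.005],[0,0,0]],[-1,[0,0,0],[0,0,0]],[-1,[0,0,0],[0,0,0]],[-1,[0,0,0],[0,0,0]]]'

```text
t: 15.75
ee_pos: [458.7, -161.9, 77.0]
orientation: [-3.111, -0.439, -0.0]
ft_force: [0.7, 0.3, -0.8]
width: 42.6
grasp_force: 30.0
```

Emit:
jog_arm --commands '[[0.02,[0,0,0],[0,0,0]],[0.1,[0,0,0],[0,0,0]],[0.3,[0,0,0],[0,0,0]],[0.3,[0,0,0],[0,0,0]],[0.3,[0,0,0],[0,0,0]]]'

```text
t: 16.25
ee_pos: [458.7, -161.9, 77.0]
orientation: [3.111, 0.439, 0.0]
ft_force: [-0.2, -0.1, -0.1]
width: 57.1
grasp_force: 0.0
```

Emit:
jog_arm --commands '[[0.3,[0,0,-0.05],[0,0,0]],[0.3,[0,0,-0.15],[0,0,0]],[0.3,[0,0,-0.3],[0,0,0]],[0.3,[0,0,-0.4],[0,0,0]],[0.3,[0,0,0],[0,0,0]],[0.4,[0,0,0],[0,0,0]]]'

```text
t: 16.85
ee_pos: [459.2, -162.1, 167.9]
orientation: [3.11, 0.439, 0.003]
ft_force: [-0.4, -0.3, -1.3]
width: 60.6
grasp_force: 0.0
```

```bash
python3 -c "
from h import *
go(462.8,298.5,165,-74)"
```

```text
t 16.85 pos [ 459.2 -162.1  167.9] yaw -73.94 tz [ 2.3e-03 -9.0e-04 -1.0e+00] F [-0.41 -0.27 -1.26] w 60.6 grip 0.0
turn/45: 0.0013 shift(0.1m) after turn: [ 1.3043 -4.4177  0.0293]
```

Emit:
jog_arm --commands '[[0.4,[0.065,-0.22,0],[0,0,0]],[0.4,[0.13,-0.44,0],[0,0,0]],[0.4,[0.13,-0.44,0],[0,0,0]],[0.4,[0.13,-0.44,0],[0,0,0]],[0.4,[0.13,-0.44,0],[0,0,0]],[0.4,[0.13,-0.44,0],[0,0,0]],[0.4,[0.13,-0.44,0],[0,0,0]],[0.4,[0.13,-0.44,0],[0,0,0]],[0.4,[0.13,-0.44,0],[0,0,0]],[0.4,[0.13,-0.44,0],[0,0,0]]]'

```text
t: 17.85
ee_pos: [460.5, 275.4, 165.3]
orientation: [3.11, 0.439, -0.004]
ft_force: [1.0, -0.7, -0.4]
width: 61.5
grasp_force: 0.0
```

Emit:
jog_arm --commands '[[0.4,[0.07,-0.238,0.03],[0,0,0]],[0.4,[0,0,0],[0,0,0]],[0.4,[0,0,0],[0,0,0]]]'

```text
t: 18.15
ee_pos: [460.7, 298.2, 162.4]
orientation: [3.109, 0.441, -0.005]
ft_force: [-0.9, 0.3, -0.2]
width: 61.5
grasp_force: 0.0
```

```bash
python3 - <<'E'
from h import *
from workcell import *
go(462.8,298.5,15,-74)
for n in("top","side"):
    d=get_image(n);np.savez(f"pics/{n}3.npz",**d);w=cloud(d);hsv=cv2.cvtColor(d["image"],cv2.COLOR_BGR2HSV);z=w[...,2];print(n)
    m=(np.hypot(w[...,0]-457,w[...,1]+162)<30)&(z>116)&(z<138)
    P=ray(d,np.argwhere(m)[:,::-1],126)[:,:2];print("red cap",len(P),P.mean(0).round(1))
    m=(np.hypot(w[...,0]-483,w[...,1]+253)<60)&(z>112)&(z<135)&(hsv[...,2]>80)
    print("carton",cv2.minAreaRect(ray(d,np.argwhere(m)[:,::-1],124)[:,:2].astype(np.float32)))
    b=(cv2.inRange(hsv,(100,150,80),(125,255,255))>0)&(w[...,0]>380)&(w[...,0]<590)&(w[...,1]<-100)&(z>52)
    P=ray(d,np.argwhere(b)[:,::-1],72)[:,:2].astype(np.float32);print("tray",cv2.minAreaRect(P))
t=load("top3");s=load("side3")
cv2.imwrite("pics/q3.png",np.hstack([cv2.resize(t["image"][160:230,310:400],(400,311),interpolation=2),cv2.resize(s["image"][90:280,200:350],(394,500),interpolation=2)[:311]*0,]) if 0 else np.hstack([cv2.resize(t["image"][160:230,310:400],(400,311),interpolation=2),cv2.resize(s["image"][100:280,200:330],(225,311),interpolation=2)]))
E
```

```text
t 18.15 pos [460.7 298.2 162.4] yaw -73.87 tz [-0.0027 -0.0019 -1.    ] F [-0.88  0.28 -0.17] w 61.5 grip 0.0
turn/45: 0.0029 shift(0.1m) after turn: [0.0208 0.0027 1.474 ]
top
red cap 79 [ 458.4 -160. ]
carton ((483.2846984863281, -250.7078094482422), (49.77450180053711, 72.78304290771484), 15.88392162322998)
tray ((482.6665954589844, -252.9733123779297), (89.45611572265625, 246.0001678466797), 16.038578033447266)
side
red cap 53 [ 457.8 -153.1]
carton ((481.2976989746094, -240.38682556152344), (51.34227752685547, 89.40328216552734), 16.01848793029785)
tray ((482.1232604980469, -248.3559112548828), (91.43793487548828, 242.64334106445312), 14.976037979125977)
```

View pics/q3.png

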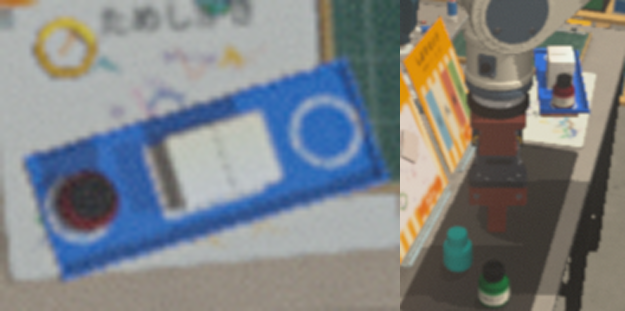

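Red stands on its mark (within about 3 mm), with the carton and tray fine; the right circle at (327,130) in the crop is free. Now green.

Emit:
jog_arm --commands '[[0.4,[0.018,0.003,0.2],[0,0,0.003]],[0.4,[0,0,0.35],[0,0,0]],[0.4,[0,0,0.25],[0,0,0]],[0.4,[0,0,0],[0,0,0]],[0.4,[0,0,0],[0,0,0]]]'

```text
t: 18.75
ee_pos: [463.8, 297.9, 84.1]
orientation: [3.111, 0.433, -0.002]
ft_force: [-0.1, -0.8, 0.8]
width: 61.4
grasp_force: 0.0
```

```bash
python3 -c "
from h import *
go(462.8,298.5,15,-74)"
```

```text
t 18.75 pos [463.8 297.9  84.1] yaw -74.17 tz [-9.e-04 -6.e-04 -1.e+00] F [-0.06 -0.78  0.79] w 61.4 grip 0.0
turn/45: -0.0037 shift(0.1m) after turn: [-0.0081 -0.0088  0.6915]
```

Emit:
jog_arm --commands '[[0.4,[-0.006,-0.008,0.1],[0,0,-0.003]],[0.4,[0,0,0.2],[0,0,0]],[0.4,[0,0,0.2],[0,0,0]],[0.4,[0,0,0.14],[0,0,0]],[0.4,[0,0,0.05],[0,0,0]],[0.4,[0,0,0],[0,0,0]],[0.4,[0,0,0],[0,0,0]]]'

```text
t: 19.45
ee_pos: [463.4, 299.8, 15.6]
orientation: [-3.11, -0.439, -0.001]
ft_force: [1.4, 0.5, -0.4]
width: 61.5
grasp_force: 0.0
```

Emit:
jog_arm --commands '[[-1,[0,0,0],[0,0,0]],[-1,[0,0,0],[0,0,0]],[-1,[0,0,0],[0,0,0]],[-1,[0,0,0],[0,0,0]],[-1,[0,0,0],[0,0,0]]]'

```text
t: 19.95
ee_pos: [463.3, 299.8, 15.5]
orientation: [-3.11, -0.439, -0.001]
ft_force: [-1.3, 0.2, 6.3]
width: 42.8
grasp_force: 29.9
```

Emit:
jog_arm --commands '[[-1,[0,0,-0.1],[0,0,0]],[-1,[0,0,-0.3],[0,0,0]],[-1,[0,0,-0.4],[0,0,0]],[-1,[0,0,-0.4],[0,0,0]],[-1,[0,0,-0.4],[0,0,0]],[-1,[0,0,0],[0,0,0]],[-1,[0,0,0],[0,0,0]]]'

```text
t: 20.65
ee_pos: [463.1, 299.6, 176.0]
orientation: [-3.11, -0.439, -0.003]
ft_force: [-0.1, -1.0, -0.9]
width: 42.9
grasp_force: 29.9
```

```bash
python3 - <<'E'
from h import *
from workcell import *
go(509.3,-344.8,175,-74)
s=get_image("side");w=cloud(s);hsv=cv2.cvtColor(s["image"],cv2.COLOR_BGR2HSV)
m=(cv2.inRange(hsv,(40,90,20),(80,255,255))>0)&(w[...,2]>130)&(w[...,2]<230)
print(m.sum(),np.array([np.percentile(w[m],p,axis=0) for p in(2,50,98)]).round(1))
E
```

```text
t 20.65 pos [463.1 299.6 176. ] yaw -73.95 tz [ 0.0016  0.001  -1.    ] F [-0.14 -0.97 -0.93] w 42.9 grip 29.9
turn/45: 0.0011 shift(0.1m) after turn: [-1.3322  6.3222  0.0097]
15 [[441.7 303.2 193.8]
 [444.6 308.9 198. ]
 [466.9 315.8 201.7]]
```

Emit:
jog_arm --commands '[[-1,[-0.042,0.2,0],[0,0,0]],[-1,[-0.088,0.42,0],[0,0,0]],[-1,[-0.088,0.42,0],[0,0,0]],[-1,[-0.088,0.42,0],[0,0,0]],[-1,[-0.088,0.42,0],[0,0,0]],[-1,[-0.088,0.42,0],[0,0,0]],[-1,[-0.088,0.42,0],[0,0,0]],[-1,[-0.088,0.42,0],[0,0,0]],[-1,[-0.088,0.42,0],[0,0,0]],[-1,[-0.088,0.42,0],[0,0,0]]]'

```text
t: 21.7
ee_pos: [491.3, -107.5, 173.1]
orientation: [-3.109, -0.438, 0.006]
ft_force: [0.0, 0.8, -0.4]
width: 43.2
grasp_force: 29.9
```

Emit:
jog_arm --commands '[[-1,[-0.088,0.42,0],[0,0,0]],[-1,[-0.088,0.42,0],[0,0,0]],[-1,[-0.088,0.42,0],[0,0,0]],[-1,[-0.088,0.42,0],[0,0,0]],[-1,[-0.084,0.4,0],[0,0,0]],[-1,[-0.062,0.262,0],[0,0,0]],[-1,[0,0,0],[0,0,0]],[-1,[0,0,0],[0,0,0]]]'

```text
t: 22.5
ee_pos: [508.4, -344.2, 172.8]
orientation: [-3.108, -0.436, 0.005]
ft_force: [0.5, 0.7, -1.0]
width: 43.0
grasp_force: 29.9
```

```bash
python3 -c "
from h import *
go(509.3,-344.8,90,-74)"
```

```text
t 22.5 pos [ 508.4 -344.2  172.8] yaw -74.02 tz [-0.0033  0.0026 -1.    ] F [ 0.45  0.7  -0.98] w 43.0 grip 29.9
turn/45: -0.0005 shift(0.1m) after turn: [0.0072 0.0082 0.8276]
```

Emit:
jog_arm --commands '[[-1,[0.005,0.006,0.15],[0,0,0]],[-1,[0,0,0.25],[0,0,0]],[-1,[0,0,0.25],[0,0,0]],[-1,[0,0,0.14],[0,0,0]],[-1,[0,0,0.05],[0,0,0]],[-1,[0,0,0],[0,0,0]],[-1,[0,0,0],[0,0,0]],[-1,[0,0,0],[0,0,0]],[-1,[0,0,0],[0,0,0]]]'

```text
t: 23.4
ee_pos: [510.9, -345.6, 91.9]
orientation: [3.11, 0.438, 0.002]
ft_force: [-0.9, -0.8, -0.6]
width: 43.0
grasp_force: 29.9
```

```bash
python3 -c "
from h import *
go(509.3,-344.8,77.5,-74)"
```

```text
t 23.4 pos [ 510.9 -345.6   91.9] yaw -73.95 tz [ 1.4e-03 -9.0e-04 -1.0e+00] F [-0.88 -0.81 -0.6 ] w 43.0 grip 29.9
turn/45: 0.0011 shift(0.1m) after turn: [-0.0131 -0.0121  0.1444]
```

Emit:
jog_arm --commands '[[-1,[-0.012,-0.01,0.04],[0,0,0]],[-1,[0,0,0.04],[0,0,0]],[-1,[0,0,0.03],[0,0,0]],[-1,[0,0,0],[0,0,0]],[-1,[0,0,0],[0,0,0]],[-1,[0,0,0],[0,0,0]],[-1,[0,0,0],[0,0,0]]]'

```text
t: 24.1
ee_pos: [509.1, -344.7, 80.1]
orientation: [3.111, 0.439, 0.0]
ft_force: [-0.1, -0.1, -0.1]
width: 43.1
grasp_force: 29.9
```

Emit:
jog_arm --commands '[[-1,[0,0,0.01],[0,0,0]],[-1,[0,0,0.008],[0,0,0]],[-1,[0,0,0.004],[0,0,0]],[-1,[0,0,0],[0,0,0]],[-1,[0,0,0],[0,0,0]],[-1,[0,0,0],[0,0,0]]]'

```text
t: 24.7
ee_pos: [509.0, -344.6, 77.8]
orientation: [-3.111, -0.439, -0.0]
ft_force: [-0.5, -0.3, -1.3]
width: 43.0
grasp_force: 29.9
```

Emit:
jog_arm --commands '[[-1,[0,0,0.004],[0,0,0]],[-1,[0,0,0],[0,0,0]],[0.02,[0,0,0],[0,0,0]],[0.1,[0,0,0],[0,0,0]],[0.3,[0,0,0],[0,0,0]],[0.3,[0,0,0],[0,0,0]],[0.3,[0,0,0],[0,0,0]]]'

```text
t: 25.4
ee_pos: [509.1, -344.7, 77.5]
orientation: [3.111, 0.439, 0.0]
ft_force: [0.3, 0.3, -0.1]
width: 57.0
grasp_force: 0.0
```

Emit:
jog_arm --commands '[[0.3,[0,0,-0.05],[0,0,0]],[0.3,[0,0,-0.15],[0,0,0]],[0.3,[0,0,-0.3],[0,0,0]],[0.3,[0,0,-0.45],[0,0,0]],[0.3,[0,0,-0.2],[0,0,0]],[0.3,[0.1,-0.4,0],[0,0,0]],[0.3,[0.1,-0.4,0],[0,0,0]],[0.3,[0.1,-0.4,0],[0,0,0]],[0.3,[0.1,-0.4,0],[0,0,0]],[0.3,[0.1,-0.4,0],[0,0,0]]]'

```text
t: 26.4
ee_pos: [501.8, -137.2, 193.8]
orientation: [3.11, 0.438, 0.003]
ft_force: [0.3, 0.4, -0.0]
width: 56.8
grasp_force: 0.0
```

Emit:
jog_arm --commands '[[0.3,[0.1,-0.4,0],[0,0,0]],[0.3,[0.1,-0.4,0],[0,0,0]],[0.3,[0.1,-0.4,0],[0,0,0]],[0.3,[0.1,-0.4,0],[0,0,0]],[0.3,[0,0,0],[0,0,0]],[0.3,[0,0,0],[0,0,0]]]'

```text
t: 27.0
ee_pos: [496.2, 27.0, 193.4]
orientation: [3.11, 0.442, 0.002]
ft_force: [0.3, 0.5, 0.8]
width: 57.1
grasp_force: 0.0
```

```bash
python3 - <<'E'
from h import *
from workcell import *
d=get_image("top");s=get_image("side");w=cloud(d);z=w[...,2];hsv=cv2.cvtColor(d["image"],cv2.COLOR_BGR2HSV)
for nm,x,y in(("red",456.9,-162.2),("green",509.3,-344.8)):
    m=(np.hypot(w[...,0]-x,w[...,1]-y)<30)&(z>114)&(z<138)
    P=ray(d,np.argwhere(m)[:,::-1],126)[:,:2];print(nm,len(P),(P.mean(0)-[x,y]).round(1))
m=(np.hypot(w[...,0]-483,w[...,1]+253)<60)&(z>112)&(z<135)&(hsv[...,2]>80)
print("carton",cv2.minAreaRect(ray(d,np.argwhere(m)[:,::-1],124)[:,:2].astype(np.float32)))
b=(cv2.inRange(hsv,(100,150,80),(125,255,255))>0)&(w[...,0]>380)&(w[...,0]<590)&(w[...,1]<-100)&(z>52)
print("tray",cv2.minAreaRect(ray(d,np.argwhere(b)[:,::-1],72)[:,:2].astype(np.float32)))
q=w[b];print("plane",np.linalg.lstsq(np.c_[q[:,:2]-[483,-253],np.ones(len(q))],q[:,2],rcond=None)[0].round(3))
cv2.imwrite("pics/f.png",np.hstack([cv2.resize(d["image"][160:230,310:400],(400,311),interpolation=2),cv2.resize(s["image"][100:180,230:333],(400,311),interpolation=2)]))
E
```

```text
red 82 [1.1 2.3]
green 79 [-0.6  1.3]
carton ((483.2698974609375, -250.6558380126953), (49.77450180053711, 72.89111328125), 15.88392162322998)
tray ((483.1514892578125, -253.01510620117188), (89.54764556884766, 245.54061889648438), 15.790833473205566)
plane [ 6.0000e-03 -2.0000e-03  6.5074e+01]
```

View pics/f.png

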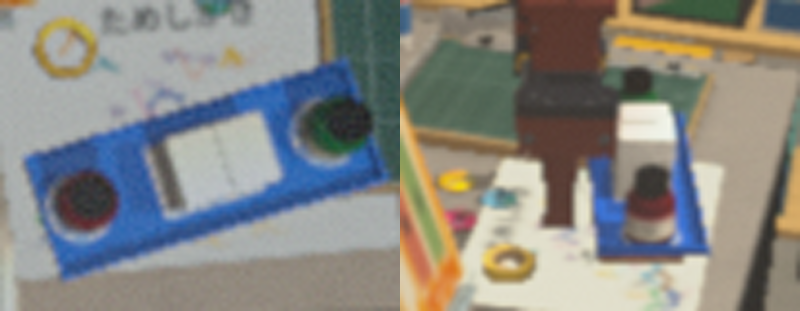

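Left crop: red (85,200) and green (335,125) stand upright on their circles, the carton is in the rectangle, and the tray is level. The arm is clear of everything.

```bash
python3 -c "
from workcell import *
print(close_job())"
```

```text
the job is handed in; nothing more can be done
None
```

I placed the carton first, then both bottles upright, red on the left mark and green on the right. In the last image each stood within about 3 mm of its mark, and the tray was level and had not slid. I handed the job in at about 27 s; no verdict was returned.

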